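# Click the battery cap home on the packing bench

### The arm

A 6-joint arm with a two-finger parallel gripper is mounted at the origin on the work surface. World frame = base frame: x ahead of the robot, y to its left, z up, the work surface at z = 0. Lengths are in m, angles in rad, forces in N, time in s.
With the tool pointing down it reaches from about 0.25 to 0.8 m from the base axis. Payload 3.9 kg.
Tool frame: the origin (TCP) lies where the fingers leave the gripper's body, on its centre line; the fingertips stand 73 mm ahead of it and the grasp point (between the pads) lies 54 mm ahead of it; x points along the fingers, z is the direction in which the jaws open and shut, and the axes are right-handed (so a half turn about x gives the same grasp; the last joint's range is limited). The gripper opens to 85 mm and grips with 20 to 120 N. Pads are 22 mm wide; open, the fingers measure 114 mm over their backs; the gripper's body (76 mm by 85 mm) begins 54 mm behind the grasp point. The pads swing forward as they close: fully open they stand 13 mm farther back than shut.
Start: joints at [1.138, 0.26, -0.138, 1.173, 0, 1.571], TCP at [0.22, 0.477, 0.304] pointing down, gripper open.
Joint ranges: [-2.78, 2.78], [-0.83, 1.72], [-1.28, 1.37], [-1.9, 2.12], [-1.57, 1.48], [-3.14, 3.14]. Speed limits (rad/s): [2.57, 2.57, 3.14, 3.14, 3.14, 3.14].

### API

Orientations are given as a unit quaternion [x, y, z, w].
In Python, from station import robot gives the robot as it stands.
- The arm moves only by the tool apply_moves, never from a script. Its argument "deltas" is a list of rows, each an object of numbers: "dx", "dy", "dz": the shift along the tool's x, y, z in cm; "rx", "ry", "rz": the turn, a rotation vector about the tool's x, y, z in rad. A call has 1 to 10 rows; each row is the pose to reach, as a shift and turn from the pose commanded when the call began, along the tool's axes at that moment; what a row does not reach only later rows make up. A row lasts 1/8 s, in which the tool goes at most 62.5 mm and 10.7 degrees, less where a joint would pass 70% of its speed; a pose out of reach is approached as far as the arm can. A call with a gripper value outside its range is refused whole. "jaw" is the closure in counts, from 0 (fully open) to 255 (shut), set as the call begins (left out, the last holds). The fingers move at their own pace and stop on an object; "squeeze" is the grip in N (left out, the last holds). Time passes only in rows, so rows that repeat a pose let the fingers close. It gives the time, the measured TCP pose, the force and the opening at its end, in the units of the state.
- robot.read_state(): the state, without advancing time (a new reading comes with each control period).
- robot.read_camera(name): name is "side" or "top"; returns the picture (400x640x3 uint8, blue, green, red); there is no depth.
- robot.get_calibration(name): a dict with "intrinsics" (3x3 intrinsics, pixels), "cam_to_world" (4x4, takes a point from camera to world coordinates). Camera axes: x right, y down, z forward; pixel columns grow to the right and rows downward; lengths in m; the calibration is good to about 2 mm. A picture is of the moment at which its call begins. get_calibration takes no time and is no camera call.
- robot.sign_off(): hands the job in, once; it reports no verdict.
Trained networks look in the newest picture that a camera, given by its name, has taken for a name from the list of things; names that differ only in an ending like _2 or _b are one class to them, and where a whole thing is asked for, a point or a joint stands for the part that bears it (a point fixed in the world has none). Each returns a list of dicts, best first, with "conf" (0 to 1); they miss things now and then, are a little off and sometimes report something else, mostly with a low value. They report only what shows in the picture. A call takes as long as a camera call. They do not tell look-alikes from the thing itself.
- robot.boxes_of(camera, name): "position" ([column, row] as shares, 0 to 1, of the picture: columns of its width, rows of its height, amid what is visible of it).
The state is a dict: "time_s": time; "q": joint angles; "dq": joint speeds; "tau": joint torques, N m; "ee_pos": TCP position; "tool_rot": TCP orientation; "force": force on the tool from outside, world axes, zero at the start; "wrist_torque": the same for the moment, N m; "finger_gap": opening from 0.0 (shut) to 1.0 (fully open).
Only numpy, scipy, OpenCV 4.12 (cv2) and the standard library are available. Lean on these libraries where they do the work, as an engineer would, in place of code of your own. Each camera call takes 0.05 s, during which the arm holds its last target.

### The job

One of the two instruments on the packing bench still has its lime battery cap standing proud, with the red band showing. Pick up the blue-handled seating tool, hold it upright and press that cap squarely down with the tool's round foot until it clicks fully home, then stand the tool upright on its round grey pad again and let go. Do not push on the instrument with the bare gripper, and keep off the finished instrument, whose cap is already home.

Things in the scene. Friction and masses are not known exactly. Their poses are not given: they have to be found in the camera images.
- press_tool: Seating tool, loose, 140 mm tall, about 300 g, standing upright on its pad with the foot down: flat round black-and-steel foot 50 mm across (0 to 18 mm above its underside), steel stem 22 mm across, blue round handle 36 mm across from 72 to 132 mm, tapering to its top at 140 mm. Origin: centre of the foot's underside; z points up along the handle, and it is round about z.
- tool_pad: Round light-grey pad fixed to the bench, 120 mm across, 4 mm thick: the seating tool's place. Origin: centre of its underside.
- inst_work: The unfinished instrument: charcoal box 76 mm square with lime corners in a black cradle 96 mm square, fixed to the bench. Origin: centre of the underside, on the bench; z up. A grey collar, 72 mm across, is on top, its upper face 92 mm above the origin. The lime cap, 52 mm across, sits on the same vertical axis: its flat top is 105 mm above the origin while proud (a red band 62 mm across shows under it, from above as a red ring) and 93 mm when home.
- end_cap (a joint): Travel of that cap straight down: 0 m proud, 0.012 m home. It is a snap fit: pushing it down takes up to about 10 to 13 N, hardest 3 to 4 mm down, less after that; let go early it springs back up. Past 5 to 7 mm it clicks: a spring draws it home by itself and holds it there, against a firm stop.
- inst_done: The finished instrument, same shape and colours and also fixed, its cap already home (top 93 mm above its origin, no red band). Origin: centre of the underside. To be left untouched. Apart from these listed things, nothing stands on the bench within 0.34 m to either side of the robot's centre line and nearer than 0.70 m ahead; what lies beyond (a loose spare cap among it) has no part in the job.
There are look-alikes about, which are no part of the job. Leave any brown or pink look-alike of the press_tool alone.

How it is judged:
On the way:
1. the cap is home, with the gripped seating tool upright and centred on it (value of joint end_cap above 0.0095 m and horizontal distance between press_tool and inst_work below 0.018 m and z of press_tool in the frame of inst_work below 0.103 m and angle between press_tool's own z axis and vertical below 0.2 rad and contact force between the fingers and press_tool above 1 N), for 0.1 s.
At the end, for the whole second after the job is handed in: The cap of the unfinished instrument is home (at least 9.5 of its 12 mm), and the seating tool stands upright (within 8 degrees) and still on its pad, its centre within 40 mm of the pad's centre (value of joint end_cap above 0.0095 m and horizontal distance between press_tool and tool_pad below 0.04 m and z of press_tool in the frame of tool_pad below 0.01 m and angle between press_tool's own z axis and vertical below 0.15 rad and linear speed of press_tool below 0.02 m/s); the robot touches nothing.
It fails at once if the bare gripper pushes on the unfinished instrument or its cap (over 4 N) (contact force between the fingers and inst_work above 4 N).
It fails at once if anything pushes on the finished instrument (over 3 N) (contact force between inst_done and anything else above 3 N).
It also fails if it takes over 48 s, if anything falls off the work surface, if the arm or the gripper's body presses on something with over 40 N, if the wrist force passes 120 N, or if a joint passes its speed limit or range.

## Working session

There is one attempt and no reset: what is moved stays moved. The work goes in short steps, Python scripts to look and compute and a tool call to move; the robot and the scene stay as the last step left them, time stands still between calls to the robot, and variables do not carry over. Pictures are saved under pics/ and viewed, and the job is handed in when it is done.

Besides the shell and the picture viewer there is one more tool, called after "Request:" in YAML: its name, and indented under it one key for each argument. apply_moves: Moves the arm, as the interface text tells. Its arguments: {"type":"object","properties":{"deltas":{"type":"array"},"jaw":{"type":"number"},"squeeze":{"type":"number"}},"required":["deltas"]}

```bash
mkdir -p pics; ls; python3 - <<'E'
from station import robot
import cv2,numpy as np
np.set_printoptions(precision=4,suppress=True)
for c in ["side","top"]:
    im=robot.read_camera(c); cv2.imwrite(f"pics/{c}0.png",im)
    k=robot.get_calibration(c); print(c,k)
    for n in ["press_tool","tool_pad","inst_work","inst_done","end_cap"]:
        print(n,[(round(d["conf"],2),[round(d["position"][0]*640),round(d["position"][1]*400)]) for d in robot.boxes_of(c,n)])
print(robot.read_state())
E
```

```text
pics
side {'intrinsics': array([[470.2272,   0.    , 317.3408],
       [  0.    , 470.2272, 196.5404],
       [  0.    ,   0.    ,   1.    ]]), 'cam_to_world': array([[ 0.9672, -0.1429,  0.2098,  0.3314],
       [-0.2534, -0.5903,  0.7664, -0.8723],
       [ 0.0143, -0.7944, -0.6072,  0.7693],
       [ 0.    ,  0.    ,  0.    ,  1.    ]])}
press_tool [(0.92, [288, 297]), (0.77, [341, 275]), (0.75, [404, 268]), (0.22, [298, 162])]
tool_pad [(0.89, [353, 296])]
inst_work [(0.84, [299, 161])]
inst_done [(0.91, [305, 215])]
end_cap [(0.72, [297, 145])]
top {'intrinsics': array([[442.912 ,   0.    , 318.0344],
       [  0.    , 442.912 , 196.2121],
       [  0.    ,   0.    ,   1.    ]]), 'cam_to_world': array([[-0.0289, -0.9967,  0.0752,  0.4611],
       [-0.9996,  0.0287, -0.0041,  0.0066],
       [ 0.0019, -0.0753, -0.9972,  1.1441],
       [ 0.    ,  0.    ,  0.    ,  1.    ]])}
press_tool [(0.98, [435, 240]), (0.85, [415, 189]), (0.57, [424, 139]), (0.2, [229, 187])]
tool_pad [(0.81, [406, 181])]
inst_work [(0.56, [233, 190])]
inst_done [(0.75, [322, 200])]
end_cap [(0.79, [230, 186])]
{'time_s': 0.6, 'q': array([ 1.138 ,  0.26  , -0.1381,  1.1727, -0.    ,  1.5708]), 'dq': array([ 0.0007,  0.0005,  0.0018, -0.0005,  0.0005,  0.0014]), 'tau': array([  0.0003, -40.537 ,  25.4112,   0.0015,   0.0001,  -0.    ]), 'ee_pos': array([0.2202, 0.4766, 0.3039]), 'tool_rot': array([-0.381 ,  0.5957,  0.381 ,  0.5957]), 'force': array([ 0.108 , -0.2073, -0.3453]), 'wrist_torque': array([0.0429, 0.0491, 0.0195]), 'finger_gap': 0.9988839443569938}
```

View pics/side0.png

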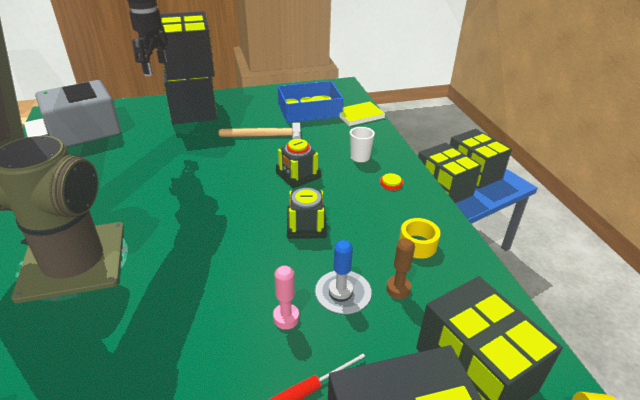

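View pics/top0.png

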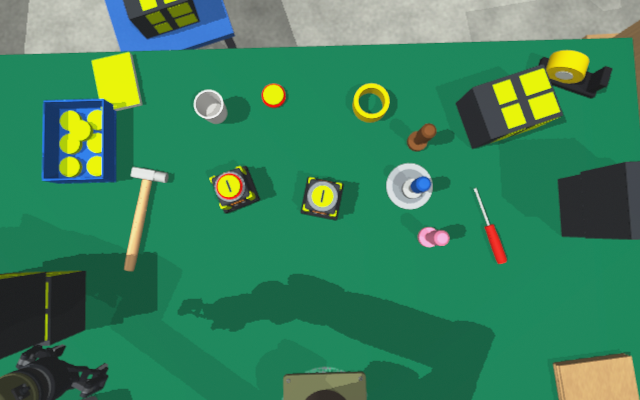

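```bash
python3 - <<'E'
import cv2,numpy as np
t=cv2.imread("pics/top0.png");s=cv2.imread("pics/side0.png")
a=cv2.resize(t[140:260,190:460],None,fx=2.9,fy=2.9,interpolation=cv2.INTER_CUBIC)
cv2.imwrite("pics/ct.png",a[:348,:783])
b=cv2.resize(s[130:330,230:430],(590,590),interpolation=cv2.INTER_CUBIC);cv2.imwrite("pics/cs.png",b)
E
```

```text
(no output)
```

View pics/ct.png

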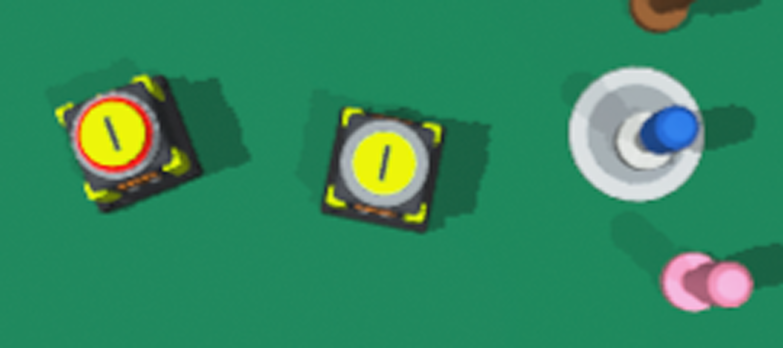

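View pics/cs.png

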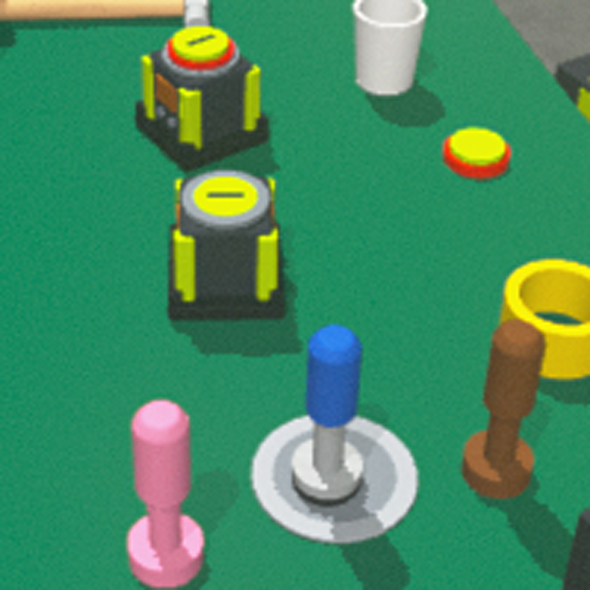

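The press-tool candidates are:
- Blue: top (418,187), side (342,265), standing on the grey pad.
- Pink: top (435,238), side (286,297).
- Brown: top (422,138), side (402,268).

By the description I choose the blue one. The instrument with the red ring, at top (230,187) and side (298,147), is the unfinished one. The one at top (322,197) is finished.

```bash
cat > h.py <<'E'
import cv2,numpy as np
from scipy.optimize import least_squares
from station import robot
np.set_printoptions(precision=4,suppress=True)
cal={c:robot.get_calibration(c) for c in("side","top")}
def proj(c,P):
    T=np.linalg.inv(cal[c]["cam_to_world"]);p=np.atleast_2d(P)@T[:3,:3].T+T[:3,3]
    p=p@cal[c]["intrinsics"].T;return p[:,:2]/p[:,2:]
def back(c,uv,z):
    M=cal[c]["cam_to_world"];d=M[:3,:3]@np.linalg.inv(cal[c]["intrinsics"])@np.array([uv[0],uv[1],1.])
    return M[:3,3]+d*(z-M[2,3])/d[2]
def blob(mask,near,r=25):
    n,l,st,ce=cv2.connectedComponentsWithStats(mask.astype(np.uint8))
    best=max((i for i in range(1,n) if np.hypot(*(ce[i]-near))<r),key=lambda i:st[i,4])
    return ce[best],st[best],l==best
def silh(c,x,y,prof,axis=(0,0,1)):
    # centroid of convex silhouette of stacked discs (z,r)
    a=np.array(axis,float);a/=np.linalg.norm(a)
    u=np.cross(a,[1,0,0]);u/=np.linalg.norm(u);v=np.cross(a,u)
    th=np.linspace(0,2*np.pi,48,endpoint=False)
    P=np.vstack([np.array([x,y,0])+a*z+r*(np.outer(np.cos(th),u)+np.outer(np.sin(th),v)) for z,r in prof])
    h=cv2.convexHull(proj(c,P).astype(np.float32));m=cv2.moments(h)
    return np.array([m["m10"],m["m01"]])/m["m00"],m["m00"]
def solve(cs,prof,x0):
    f=lambda p:np.concatenate([silh(c,p[0],p[1],prof)[0]-uv for c,uv in cs.items()])
    r=least_squares(f,x0,diff_step=1e-3);return r.x,r.fun
HANDLE=[(.076,.018),(.136,.018),(.144,.010)]
E
python3 - <<'E'
from h import *
t=cv2.imread("pics/top0.png");s=cv2.imread("pics/side0.png")
H={"top":cv2.cvtColor(t,cv2.COLOR_BGR2HSV),"side":cv2.cvtColor(s,cv2.COLOR_BGR2HSV)}
near={"top":(421,184),"side":(342,257)}
cs={}
for c in H:
    h=H[c];m=(h[...,0]>100)&(h[...,0]<125)&(h[...,1]>120)&(h[...,2]>50)
    ce,st,_=blob(m,near[c]);cs[c]=ce;print(c,ce,st)
for k in (["top"],["side"],["top","side"]):
    r=solve({c:cs[c] for c in k},HANDLE,[.45,-.2]);print("tool",k,r,[silh(c,*r[0],HANDLE)[1] for c in k])
# caps: yellow disc
for name,z,nr in(("work",.105,{"top":(230,187),"side":(298,145)}),("done",.093,{"top":(322,196),"side":(306,197)})):
    ds={}
    for c in H:
        h=H[c];m=(h[...,0]>22)&(h[...,0]<38)&(h[...,1]>150)&(h[...,2]>120)
        ce,st,mm=blob(m,nr[c],8)
        hull=cv2.convexHull(np.argwhere(mm)[:,::-1].astype(np.int32));M=cv2.moments(hull);ce=np.array([M["m10"],M["m01"]])/M["m00"]
        ds[c]=ce;print(name,c,ce,st,back(c,ce,z))
# pad in top & side: greyish
for c,nr in(("top",(408,186)),("side",(343,291))):
    h=H[c];m=(h[...,1]<70)&(h[...,2]>90)
    ce,st,mm=blob(m,nr,20);e=cv2.fitEllipse(cv2.convexHull(np.argwhere(mm)[:,::-1].astype(np.int32)))
    print("pad",c,ce,st,e,back(c,e[0],.004))
E
```

```text
top [420.4959 184.459 ] [411 177  20  16 244]
side [342.4257 256.9554] [334 240  18  35 538]
tool ['top'] (array([ 0.5599, -0.2389]), array([-0., -0.])) [281.18339161062613]
tool ['side'] (array([ 0.5587, -0.2391]), array([0., 0.])) [574.9983891018201]
tool ['top', 'side'] (array([ 0.5592, -0.2389]), array([ 0.021 ,  0.2772,  0.2249, -0.1125])) [281.15129415062256, 574.7357428418472]
work top [228.3526 185.6974] [218 175  22  22 366] [0.5704 0.2129 0.105 ]
work side [297.4589 144.3766] [289 139  18  12 167] [0.5676 0.2048 0.105 ]
done top [322.0787 195.7715] [312 186  21  21 330] [ 0.5411 -0.0073  0.093 ]
done side [305.9792 196.0391] [296 190  21  13 208] [ 0.5394 -0.0105  0.093 ]
pad top [406.8152 185.9813] [ 386  163   47   47 1445] ((409.00555419921875, 185.77548217773438), (46.20022201538086, 46.67145919799805), 121.35801696777344) [ 0.5674 -0.2341  0.004 ]
pad side [343.0096 292.0389] [ 315  271   57   43 1876] ((342.9115295410156, 291.62078857421875), (43.88838577270508, 56.746368408203125), 96.03388977050781) [ 0.5644 -0.2405  0.004 ]
```

```bash
cat >> h.py <<'E'
from scipy.spatial.transform import Rotation as Ro
def plan(pos,zdir):
    s=robot.read_state();R=Ro.from_quat(s["tool_rot"]).as_matrix()
    x=np.array([0,0,-1.]);z=np.array([*zdir,0.]);z/=np.linalg.norm(z)
    Rt=np.c_[x,np.cross(z,x),z]
    print("tcp",s["ee_pos"],"d cm",R.T@(np.array(pos)-s["ee_pos"])*100,"rot",Ro.from_matrix(R.T@Rt).as_rotvec(),"q",s["q"])
E
python3 - <<'E'
from h import *
print(Ro.from_quat(robot.read_state()["tool_rot"]).as_matrix())
for zd in((0,1),(0,-1),(1,0),(-1,0)): plan([.5592,-.239,.26],zd)
t=cv2.imread("pics/top0.png")
for p in((434,237),(412,144)): print(back("top",p,.01))
E
```

```text
[[-0.     -0.9078  0.4194]
 [-0.      0.4194  0.9078]
 [-1.     -0.     -0.    ]]
tcp [0.2202 0.4766 0.3039] d cm [  4.392  -60.7871 -50.7407] rot [-0.4328 -0.     -0.    ] q [ 1.138   0.26   -0.1381  1.1727 -0.      1.5708]
tcp [0.2202 0.4766 0.3039] d cm [  4.392  -60.7871 -50.7407] rot [ 2.7088 -0.      0.    ] q [ 1.138   0.26   -0.1381  1.1727 -0.      1.5708]
tcp [0.2202 0.4766 0.3039] d cm [  4.392  -60.7871 -50.7407] rot [ 1.138 -0.     0.   ] q [ 1.138   0.26   -0.1381  1.1727 -0.      1.5708]
tcp [0.2202 0.4766 0.3039] d cm [  4.392  -60.7871 -50.7407] rot [-2.0036 -0.     -0.    ] q [ 1.138   0.26   -0.1381  1.1727 -0.      1.5708]
[ 0.4338 -0.2908  0.01  ]
[ 0.6753 -0.2454  0.01  ]
```

Request:
apply_moves:
  deltas:
    - {"dy": -3, "dz": -2.5, "rx": -0.04}
    - {"dy": -7, "dz": -5.8, "rx": -0.09}
    - {"dy": -11.5, "dz": -9.6, "rx": -0.14}
    - {"dy": -16, "dz": -13.4, "rx": -0.19}
    - {"dy": -20.5, "dz": -17.1, "rx": -0.24}
    - {"dy": -25, "dz": -20.9, "rx": -0.29}
    - {"dy": -29.5, "dz": -24.6, "rx": -0.34}
    - {"dy": -34, "dz": -28.4, "rx": -0.39}
    - {"dy": -38.5, "dz": -32.1, "rx": -0.43}
    - {"dy": -42, "dz": -35, "rx": -0.433}
  jaw: 0
  squeeze: 40

```text
invalid input at $.deltas[0]: expected keys dx, dy, dz, rx, ry, rz
```

```bash
python3 -c "
from h import *
plan([.5592,-.239,.26],(0,1))"
```

```text
tcp [0.2202 0.4766 0.3039] d cm [  4.392  -60.7871 -50.7407] rot [-0.4328 -0.     -0.    ] q [ 1.138   0.26   -0.1381  1.1727 -0.      1.5708]
```

Request:
apply_moves:
  deltas:
    - {"dx": 0, "dy": -3, "dz": -2.5, "rx": -0.04, "ry": 0, "rz": 0}
    - {"dx": 0, "dy": -7, "dz": -5.8, "rx": -0.09, "ry": 0, "rz": 0}
    - {"dx": 0, "dy": -11.5, "dz": -9.6, "rx": -0.14, "ry": 0, "rz": 0}
    - {"dx": 0, "dy": -16, "dz": -13.4, "rx": -0.19, "ry": 0, "rz": 0}
    - {"dx": 0, "dy": -20.5, "dz": -17.1, "rx": -0.24, "ry": 0, "rz": 0}
    - {"dx": 0, "dy": -25, "dz": -20.9, "rx": -0.29, "ry": 0, "rz": 0}
    - {"dx": 0, "dy": -29.5, "dz": -24.6, "rx": -0.34, "ry": 0, "rz": 0}
    - {"dx": 0, "dy": -34, "dz": -28.4, "rx": -0.39, "ry": 0, "rz": 0}
    - {"dx": 0, "dy": -38.5, "dz": -32.1, "rx": -0.43, "ry": 0, "rz": 0}
    - {"dx": 0, "dy": -42, "dz": -35, "rx": -0.433, "ry": 0, "rz": 0}
  jaw: 0
  squeeze: 40

```text
time_s: 1.85
ee_pos: [0.4555, -0.0195, 0.3042]
tool_rot: [-0.5, 0.5, 0.499, 0.501]
force: [0.1, 0.8, 0.4]
finger_gap: 0.999
```

```bash
python3 -c "
from h import *
plan([.5592,-.239,.26],(0,1))"
```

```text
tcp [ 0.4555 -0.0195  0.3042] d cm [  4.4275 -10.3915 -21.9358] rot [-0.0011 -0.0001  0.0011] q [-0.0428  0.1412 -0.2918  1.1367 -0.     -0.0418]
```

Request:
apply_moves:
  deltas:
    - {"dx": 0, "dy": -2, "dz": -4, "rx": 0, "ry": 0, "rz": 0}
    - {"dx": 1, "dy": -4, "dz": -8.5, "rx": 0, "ry": 0, "rz": 0}
    - {"dx": 2, "dy": -6.5, "dz": -13.5, "rx": 0, "ry": 0, "rz": 0}
    - {"dx": 3, "dy": -8.5, "dz": -18, "rx": 0, "ry": 0, "rz": 0}
    - {"dx": 4, "dy": -10, "dz": -21, "rx": 0, "ry": 0, "rz": 0}
    - {"dx": 4.4, "dy": -10.4, "dz": -21.9, "rx": 0, "ry": 0, "rz": 0}
    - {"dx": 4.4, "dy": -10.4, "dz": -21.9, "rx": 0, "ry": 0, "rz": 0}
    - {"dx": 4.4, "dy": -10.4, "dz": -21.9, "rx": 0, "ry": 0, "rz": 0}

```text
time_s: 2.85
ee_pos: [0.5583, -0.2351, 0.2604]
tool_rot: [-0.5, 0.5, 0.5, 0.5]
force: [-0.2, 0.7, -0.8]
finger_gap: 1.0
```

```bash
python3 -c "
from h import *
plan([.5592,-.239,.163],(0,1))
for c in('top','side'):
    im=robot.read_camera(c);cv2.imwrite(f'pics/{c}1.png',im)
a=cv2.imread('pics/top1.png')[100:300,330:530];b=cv2.imread('pics/side1.png')[130:330,230:430]
cv2.imwrite('pics/c1.png',cv2.resize(np.hstack([a,b]),(800,400)))
"
```

```text
tcp [ 0.5583 -0.2351  0.2604] d cm [ 9.7409 -0.0885 -0.3897] rot [ 0.0013  0.0004 -0.0001] q [-0.3988  0.4182 -0.0161  1.1367  0.0003 -0.4   ]
```

View pics/c1.png

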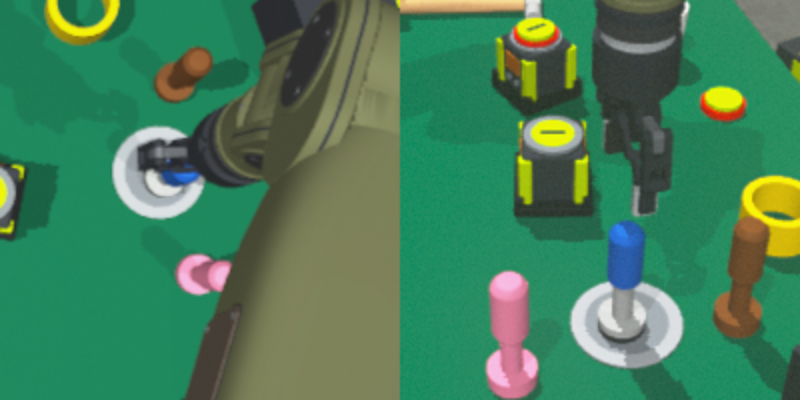

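```bash
python3 -c "
from h import *
print(robot.read_state()['ee_pos'])
P=np.array([[.5583,-.2351,.19],[.5583,-.2351+.05,.19],[.5583,-.2351-.05,.19],[.5592,-.239,.144]])
for c,o,f in(('side',(230,130),400),('top',(330,100),0)): print((proj(c,P)-o)*2+[f,0])
plan([.5592,-.239,.163],(0,1))
"
```

```text
[ 0.5585 -0.2351  0.2607]
[[627.3142 187.8041]
 [612.266  155.562 ]
 [643.7203 222.9556]
 [627.1026 226.1905]]
[[194.8011 162.8789]
 [148.7067 164.1963]
 [240.876  161.5619]
 [188.1401 166.3914]]
tcp [ 0.5585 -0.2351  0.2607] d cm [ 9.7665 -0.063  -0.3856] rot [ 0.0015 -0.      0.0006] q [-0.3986  0.4179 -0.0159  1.1364  0.0002 -0.4001]
```

Request:
apply_moves:
  deltas:
    - {"dx": 2, "dy": -0.1, "dz": -0.4, "rx": 0, "ry": 0, "rz": 0}
    - {"dx": 4, "dy": -0.1, "dz": -0.4, "rx": 0, "ry": 0, "rz": 0}
    - {"dx": 6, "dy": -0.1, "dz": -0.4, "rx": 0, "ry": 0, "rz": 0}
    - {"dx": 8, "dy": -0.1, "dz": -0.4, "rx": 0, "ry": 0, "rz": 0}
    - {"dx": 9.5, "dy": -0.1, "dz": -0.4, "rx": 0, "ry": 0, "rz": 0}
    - {"dx": 10, "dy": -0.1, "dz": -0.4, "rx": 0, "ry": 0, "rz": 0}
    - {"dx": 10, "dy": -0.1, "dz": -0.4, "rx": 0, "ry": 0, "rz": 0}
    - {"dx": 10, "dy": -0.1, "dz": -0.4, "rx": 0, "ry": 0, "rz": 0}

```text
time_s: 3.95
ee_pos: [0.5602, -0.2404, 0.1607]
tool_rot: [0.501, -0.5, -0.5, -0.5]
force: [0.1, -0.2, -0.3]
finger_gap: 1.002
```

```bash
python3 -c "
from h import *
plan([.5592,-.239,.160],(0,1))
for c in('top','side'):
    im=robot.read_camera(c);cv2.imwrite(f'pics/{c}2.png',im)
a=cv2.imread('pics/top2.png')[100:300,330:530];b=cv2.imread('pics/side2.png')[130:330,230:430]
cv2.imwrite('pics/c2.png',cv2.resize(np.hstack([a,b]),(800,400)))
"
```

```text
tcp [ 0.5602 -0.2404  0.1607] d cm [0.0729 0.1019 0.1448] rot [ 0.0002 -0.0006  0.0014] q [-0.4054  0.4908 -0.1702  0.9084 -0.     -0.4057]
```

View pics/c2.png

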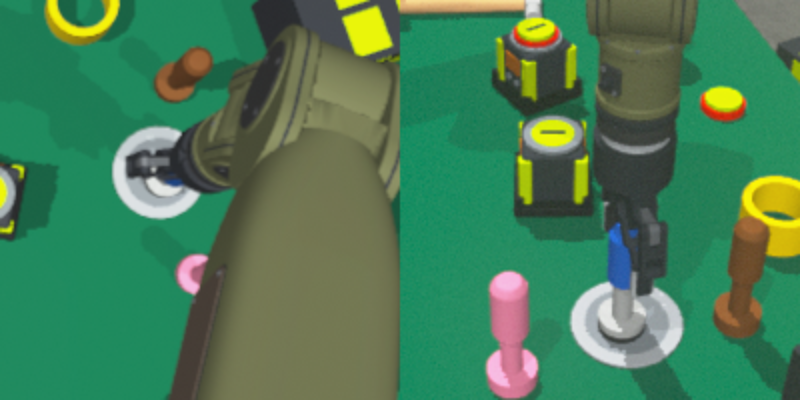

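Request:
apply_moves:
  deltas:
    - {"dx": 0, "dy": 0, "dz": 0.1, "rx": 0, "ry": 0, "rz": 0}
    - {"dx": 0, "dy": 0, "dz": 0.1, "rx": 0, "ry": 0, "rz": 0}
    - {"dx": 0, "dy": 0, "dz": 0.1, "rx": 0, "ry": 0, "rz": 0}
    - {"dx": 0, "dy": 0, "dz": 0.1, "rx": 0, "ry": 0, "rz": 0}
    - {"dx": 0, "dy": 0, "dz": 0.1, "rx": 0, "ry": 0, "rz": 0}
    - {"dx": 0, "dy": 0, "dz": 0.1, "rx": 0, "ry": 0, "rz": 0}
    - {"dx": 0, "dy": 0, "dz": 0.1, "rx": 0, "ry": 0, "rz": 0}
    - {"dx": 0, "dy": 0, "dz": 0.1, "rx": 0, "ry": 0, "rz": 0}
  jaw: 255
  squeeze: 60

```text
time_s: 5.05
ee_pos: [0.5599, -0.2392, 0.1602]
tool_rot: [0.5, -0.5, -0.5, -0.5]
force: [0.5, 1.4, 4.4]
finger_gap: 0.411
```

```bash
python3 -c "
from h import *
s=robot.read_state();print(s)
plan([.569,.2095,.35],(0,1))
for c in('side',):
    im=robot.read_camera(c);cv2.imwrite(f'pics/{c}3.png',im)
b=cv2.imread('pics/side3.png')[130:330,230:430]
cv2.imwrite('pics/c3.png',cv2.resize(b,(600,600)))
"
```

```text
{'time_s': 5.05, 'q': array([-0.4039,  0.4906, -0.172 ,  0.9076,  0.0003, -0.4042]), 'dq': array([-0.0003, -0.    ,  0.0003, -0.0005,  0.0001,  0.0009]), 'tau': array([ -0.8728, -47.9965,  21.6588,  -0.1995,  -0.4462,  -0.0019]), 'ee_pos': array([ 0.5599, -0.2392,  0.1602]), 'tool_rot': array([ 0.5002, -0.4997, -0.5   , -0.5001]), 'force': array([0.4895, 1.4462, 4.4225]), 'wrist_torque': array([ 0.3014, -0.0274,  0.0181]), 'finger_gap': 0.41065405756366996}
tcp [ 0.5599 -0.2392  0.1602] d cm [-18.9763  -0.9324  44.8731] rot [0.0003 0.0001 0.0006] q [-0.4039  0.4906 -0.172   0.9076  0.0003 -0.4042]
```

View pics/c3.png

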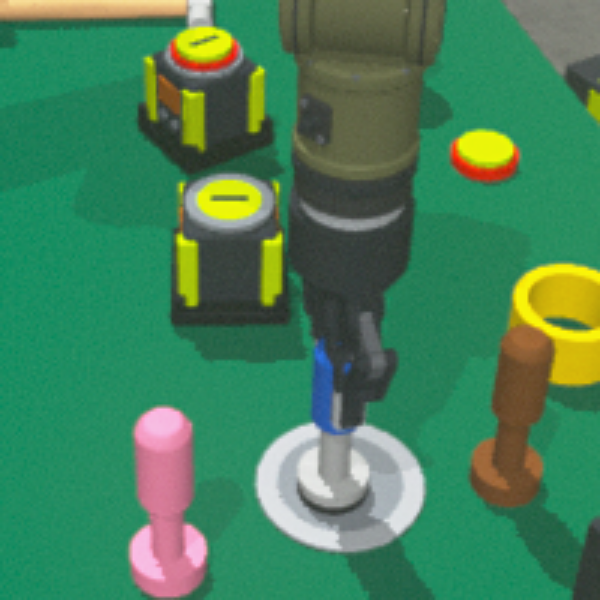

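Request:
apply_moves:
  deltas:
    - {"dx": -1, "dy": 0, "dz": 0, "rx": 0, "ry": 0, "rz": 0}
    - {"dx": -3, "dy": 0, "dz": 0, "rx": 0, "ry": 0, "rz": 0}
    - {"dx": -6, "dy": 0, "dz": 0, "rx": 0, "ry": 0, "rz": 0}
    - {"dx": -9, "dy": 0, "dz": 0, "rx": 0, "ry": 0, "rz": 0}
    - {"dx": -12, "dy": 0, "dz": 0, "rx": 0, "ry": 0, "rz": 0}
    - {"dx": -14, "dy": 0, "dz": 1, "rx": 0, "ry": 0, "rz": 0}
    - {"dx": -15, "dy": 0, "dz": 3, "rx": 0, "ry": 0, "rz": 0}
    - {"dx": -15, "dy": 0, "dz": 6, "rx": 0, "ry": 0, "rz": 0}
    - {"dx": -15, "dy": 0, "dz": 9, "rx": 0, "ry": 0, "rz": 0}
    - {"dx": -15, "dy": 0, "dz": 12, "rx": 0, "ry": 0, "rz": 0}

```text
time_s: 6.35
ee_pos: [0.5588, -0.1174, 0.3089]
tool_rot: [-0.499, 0.5, 0.501, 0.499]
force: [-0.0, -0.3, -3.4]
finger_gap: 0.408
```

Request:
apply_moves:
  deltas:
    - {"dx": 0, "dy": -0.1, "dz": 3.5, "rx": 0, "ry": 0, "rz": 0}
    - {"dx": 0, "dy": -0.2, "dz": 7, "rx": 0, "ry": 0, "rz": 0}
    - {"dx": 0, "dy": -0.3, "dz": 11, "rx": 0, "ry": 0, "rz": 0}
    - {"dx": 0, "dy": -0.4, "dz": 15, "rx": 0, "ry": 0, "rz": 0}
    - {"dx": 0, "dy": -0.5, "dz": 19, "rx": 0, "ry": 0, "rz": 0}
    - {"dx": 0, "dy": -0.6, "dz": 23, "rx": 0, "ry": 0, "rz": 0}
    - {"dx": 0, "dy": -0.7, "dz": 27, "rx": 0, "ry": 0, "rz": 0}
    - {"dx": 0, "dy": -0.8, "dz": 30, "rx": 0, "ry": 0, "rz": 0}
    - {"dx": 0, "dy": -0.9, "dz": 32, "rx": 0, "ry": 0, "rz": 0}
    - {"dx": 0, "dy": -0.9, "dz": 32.8, "rx": 0, "ry": 0, "rz": 0}

```text
time_s: 7.6
ee_pos: [0.5681, 0.2097, 0.3092]
tool_rot: [-0.5, 0.5, 0.5, 0.499]
force: [-0.6, -0.7, -3.1]
finger_gap: 0.408
```

```bash
python3 -c "
from h import *
for c in('top','side'):
    im=robot.read_camera(c);cv2.imwrite(f'pics/{c}4.png',im)
s=robot.read_state();print(s['time_s'],s['force'],s['finger_gap'])
plan([.569,.2095,.283],(0,1))
a=cv2.imread('pics/top4.png')[100:300,130:330];b=cv2.imread('pics/side4.png')[30:230,200:400]
cv2.imwrite('pics/c4.png',cv2.resize(np.hstack([a,b]),(800,400)))
"
```

```text
7.7 [ 0.5302 -0.8067 -2.553 ] 0.4048986376398663
tcp [0.5683 0.209  0.3095] d cm [ 2.6512 -0.0697  0.0504] rot [ 0.0009 -0.0007 -0.0008] q [ 0.3526  0.399   0.0822  1.2549 -0.0004  0.3517]
```

View pics/c4.png

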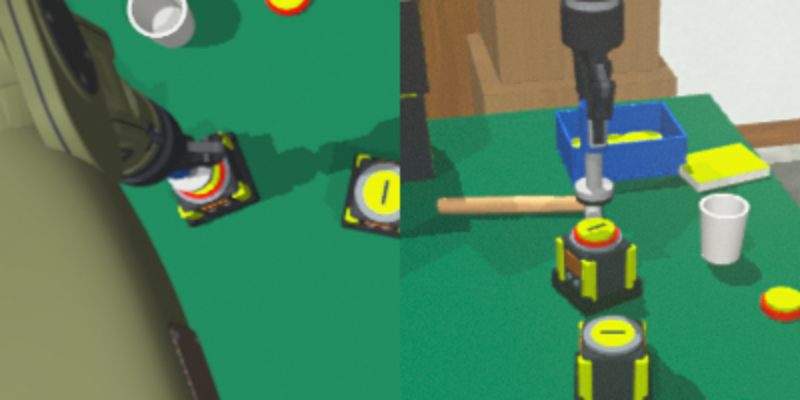

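Request:
apply_moves:
  deltas:
    - {"dx": 1, "dy": -0.1, "dz": 0, "rx": 0, "ry": 0, "rz": 0}
    - {"dx": 2, "dy": -0.1, "dz": 0, "rx": 0, "ry": 0, "rz": 0}
    - {"dx": 3, "dy": -0.1, "dz": 0, "rx": 0, "ry": 0, "rz": 0}
    - {"dx": 3.7, "dy": -0.1, "dz": 0, "rx": 0, "ry": 0, "rz": 0}
    - {"dx": 3.7, "dy": -0.1, "dz": 0, "rx": 0, "ry": 0, "rz": 0}
    - {"dx": 3.7, "dy": -0.1, "dz": 0, "rx": 0, "ry": 0, "rz": 0}

```text
time_s: 8.45
ee_pos: [0.5698, 0.2088, 0.2731]
tool_rot: [0.5, -0.5, -0.5, -0.5]
force: [0.0, 0.6, -2.7]
finger_gap: 0.402
```

```bash
python3 -c "
from h import *
for c in('top','side'):
    im=robot.read_camera(c);cv2.imwrite(f'pics/{c}5.png',im)
s=robot.read_state();print(s['time_s'],s['force'],s['finger_gap'],s['ee_pos'])
p=s['ee_pos']
B=p-[0,0,.156]
print('foot proj side',proj('side',B),proj('top',B+[0,0,.018]),'cap guess',proj('side',[.569,.2095,.105]))
a=cv2.imread('pics/top5.png')[150:230,190:270];b=cv2.imread('pics/side5.png')[110:190,260:340]
cv2.imwrite('pics/c5.png',cv2.resize(np.hstack([a,b]),(800,400),interpolation=cv2.INTER_CUBIC))
"
```

```text
8.55 [ 0.0239 -0.1822 -2.7243] 0.4001680024096495 [0.5699 0.2089 0.2734]
foot proj side [[297.9073 139.5746]] [[227.4502 184.5352]] cap guess [[297.587  143.4385]]
```

View pics/c5.png

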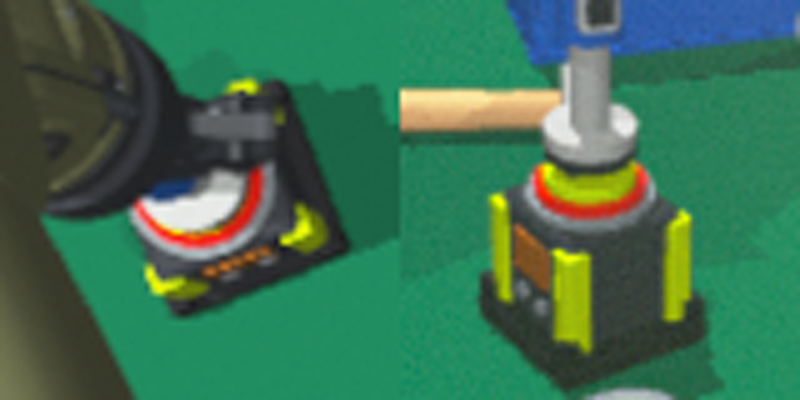

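```bash
python3 -c "
from h import *
im=cv2.imread('pics/top0.png');h=cv2.cvtColor(im,cv2.COLOR_BGR2HSV).astype(int)
m=((h[...,0]<38)|(h[...,0]>170))&(h[...,1]>150)&(h[...,2]>110)
ce,st,mm=blob(m,(229,186),6);print(st)
def circ(mm):
    p=cv2.convexHull(np.argwhere(mm)[:,::-1].astype(np.int32));M=cv2.moments(p);return np.array([M['m10'],M['m01']])/M['m00']
c=circ(mm);print('ring+cap',c,back('top',c,.094),back('top',c,.1))
im=cv2.imread('pics/side0.png');h=cv2.cvtColor(im,cv2.COLOR_BGR2HSV).astype(int)
m=((h[...,0]<38)|(h[...,0]>170))&(h[...,1]>150)&(h[...,2]>110)
ce,st,mm=blob(m,(298,146),6);print('side',st);c=circ(mm)
prof=[(.092,.031),(.098,.031),(.105,.026)]
print(c,solve({'side':c},prof,[.57,.21]))
print('foot top view', back('top',(229.,185),.135))
"
```

```text
[217 174  26  25 495]
ring+cap [229.1151 185.9776] [0.5708 0.2132 0.094 ] [0.5702 0.2121 0.1   ]
side [287 139  22  15 247]
[297.5128 145.9177] (array([0.5691, 0.2111]), array([-0., -0.]))
foot top view [0.5688 0.2054 0.135 ]
```

Request:
apply_moves:
  deltas:
    - {"dx": 0.3, "dy": -0.1, "dz": 0.3, "rx": 0, "ry": 0, "rz": 0}
    - {"dx": 0.7, "dy": -0.1, "dz": 0.3, "rx": 0, "ry": 0, "rz": 0}
    - {"dx": 1.0, "dy": -0.1, "dz": 0.3, "rx": 0, "ry": 0, "rz": 0}
    - {"dx": 1.2, "dy": -0.1, "dz": 0.3, "rx": 0, "ry": 0, "rz": 0}
    - {"dx": 1.4, "dy": -0.1, "dz": 0.3, "rx": 0, "ry": 0, "rz": 0}
    - {"dx": 1.6, "dy": -0.1, "dz": 0.3, "rx": 0, "ry": 0, "rz": 0}
    - {"dx": 1.8, "dy": -0.1, "dz": 0.3, "rx": 0, "ry": 0, "rz": 0}
    - {"dx": 2.0, "dy": -0.1, "dz": 0.3, "rx": 0, "ry": 0, "rz": 0}

```text
time_s: 9.55
ee_pos: [0.5705, 0.2116, 0.254]
tool_rot: [-0.5, 0.5, 0.5, 0.5]
force: [-0.8, 0.1, -3.0]
finger_gap: 0.407
```

Request:
apply_moves:
  deltas:
    - {"dx": 0.15, "dy": 0, "dz": 0, "rx": 0, "ry": 0, "rz": 0}
    - {"dx": 0.3, "dy": 0, "dz": 0, "rx": 0, "ry": 0, "rz": 0}
    - {"dx": 0.4, "dy": 0, "dz": 0, "rx": 0, "ry": 0, "rz": 0}
    - {"dx": 0.4, "dy": 0, "dz": 0, "rx": 0, "ry": 0, "rz": 0}

```text
time_s: 10.05
ee_pos: [0.5707, 0.2117, 0.2492]
tool_rot: [0.5, -0.5, -0.5, -0.5]
force: [-0.5, -0.8, 0.9]
finger_gap: 0.408
```

```bash
python3 -c "
from h import *
for c in('top','side'):
    im=robot.read_camera(c);cv2.imwrite(f'pics/{c}6.png',im)
s=robot.read_state();print(s['time_s'],s['force'],s['wrist_torque'],s['finger_gap'],s['ee_pos'])
a=cv2.imread('pics/top6.png')[150:230,190:270];b=cv2.imread('pics/side6.png')[110:190,260:340]
cv2.imwrite('pics/c6.png',cv2.resize(np.hstack([a,b]),(800,400),interpolation=cv2.INTER_CUBIC))
"
```

```text
10.15 [-0.4589 -1.4081  1.8952] [-0.2015  0.2736  0.001 ] 0.40622398124159703 [0.5707 0.2117 0.2492]
```

View pics/c6.png

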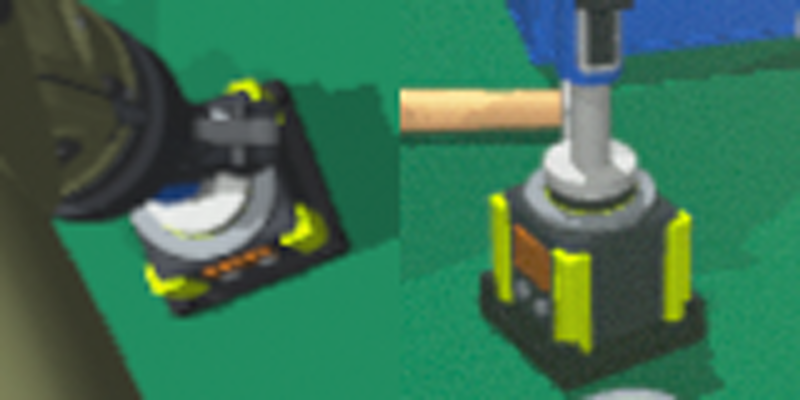

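The red band is gone and the foot sits on the cap. I'll press a little more to confirm it is on the stop.

Request:
apply_moves:
  deltas:
    - {"dx": 0.1, "dy": 0, "dz": 0, "rx": 0, "ry": 0, "rz": 0}
    - {"dx": 0.15, "dy": 0, "dz": 0, "rx": 0, "ry": 0, "rz": 0}
    - {"dx": 0.15, "dy": 0, "dz": 0, "rx": 0, "ry": 0, "rz": 0}
    - {"dx": 0.15, "dy": 0, "dz": 0, "rx": 0, "ry": 0, "rz": 0}

```text
time_s: 10.65
ee_pos: [0.5709, 0.2117, 0.2491]
tool_rot: [-0.5, 0.499, 0.5, 0.501]
force: [-1.3, -1.3, 8.7]
finger_gap: 0.403
```

Request:
apply_moves:
  deltas:
    - {"dx": -0.5, "dy": 0, "dz": 0, "rx": 0, "ry": 0, "rz": 0}
    - {"dx": -1.5, "dy": 0, "dz": 0, "rx": 0, "ry": 0, "rz": 0}
    - {"dx": -3, "dy": 0, "dz": 0, "rx": 0, "ry": 0, "rz": 0}
    - {"dx": -4.5, "dy": 0, "dz": 0, "rx": 0, "ry": 0, "rz": 0}
    - {"dx": -5.5, "dy": 0, "dz": 0, "rx": 0, "ry": 0, "rz": 0}
    - {"dx": -6, "dy": 0, "dz": -1.5, "rx": 0, "ry": 0, "rz": 0}
    - {"dx": -6, "dy": 0, "dz": -4, "rx": 0, "ry": 0, "rz": 0}
    - {"dx": -6, "dy": 0, "dz": -7, "rx": 0, "ry": 0, "rz": 0}
    - {"dx": -6, "dy": 0, "dz": -10, "rx": 0, "ry": 0, "rz": 0}
    - {"dx": -6, "dy": 0, "dz": -13.5, "rx": 0, "ry": 0, "rz": 0}

```text
time_s: 11.9
ee_pos: [0.5702, 0.075, 0.3072]
tool_rot: [-0.5, 0.5, 0.5, 0.5]
force: [0.0, 0.5, -2.1]
finger_gap: 0.404
```

Request:
apply_moves:
  deltas:
    - {"dx": 0, "dy": 0.1, "dz": -3.5, "rx": 0, "ry": 0, "rz": 0}
    - {"dx": 0, "dy": 0.1, "dz": -7, "rx": 0, "ry": 0, "rz": 0}
    - {"dx": 0, "dy": 0.2, "dz": -10.5, "rx": 0, "ry": 0, "rz": 0}
    - {"dx": 0, "dy": 0.3, "dz": -14, "rx": 0, "ry": 0, "rz": 0}
    - {"dx": 0, "dy": 0.4, "dz": -18, "rx": 0, "ry": 0, "rz": 0}
    - {"dx": 0, "dy": 0.5, "dz": -22, "rx": 0, "ry": 0, "rz": 0}
    - {"dx": 0, "dy": 0.6, "dz": -26, "rx": 0, "ry": 0, "rz": 0}
    - {"dx": 0, "dy": 0.6, "dz": -29, "rx": 0, "ry": 0, "rz": 0}
    - {"dx": 0, "dy": 0.6, "dz": -31, "rx": 0, "ry": 0, "rz": 0}
    - {"dx": 0, "dy": 0.6, "dz": -31.5, "rx": 0, "ry": 0, "rz": 0}

```text
time_s: 13.15
ee_pos: [0.5642, -0.2395, 0.3071]
tool_rot: [-0.499, 0.5, 0.5, 0.5]
force: [0.2, 0.2, -2.3]
finger_gap: 0.408
```

```bash
python3 -c "
from h import *
for c in('top','side'):
    im=robot.read_camera(c);cv2.imwrite(f'pics/{c}7.png',im)
s=robot.read_state();print(s['time_s'],s['force'],s['finger_gap'])
plan([.565,-.238,.161],(0,1))
a=cv2.imread('pics/top7.png')[100:300,200:500];b=cv2.imread('pics/side7.png')[110:310,230:430]
cv2.imwrite('pics/c7.png',cv2.resize(np.hstack([a,b]),(800,320),interpolation=cv2.INTER_CUBIC))
"
```

```text
13.25 [ 0.1586  1.2936 -3.254 ] 0.40749766377674584
tcp [ 0.5645 -0.2383  0.3073] d cm [14.6258 -0.0587  0.0195] rot [-0.0002  0.0007 -0.0004] q [-0.3996  0.4123  0.0974  1.2565  0.0004 -0.3994]
```

View pics/c7.png

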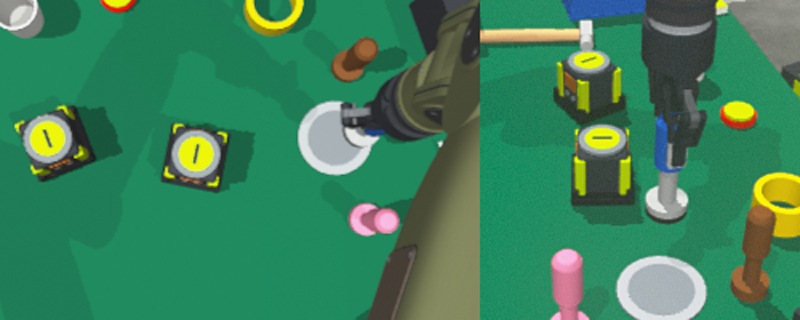

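Request:
apply_moves:
  deltas:
    - {"dx": 2, "dy": 0, "dz": 0, "rx": 0, "ry": 0, "rz": 0}
    - {"dx": 5, "dy": 0, "dz": 0, "rx": 0, "ry": 0, "rz": 0}
    - {"dx": 8, "dy": 0, "dz": 0, "rx": 0, "ry": 0, "rz": 0}
    - {"dx": 11, "dy": 0, "dz": 0, "rx": 0, "ry": 0, "rz": 0}
    - {"dx": 13, "dy": 0, "dz": 0, "rx": 0, "ry": 0, "rz": 0}
    - {"dx": 14, "dy": 0, "dz": 0, "rx": 0, "ry": 0, "rz": 0}
    - {"dx": 14.3, "dy": 0, "dz": 0, "rx": 0, "ry": 0, "rz": 0}
    - {"dx": 14.5, "dy": 0, "dz": 0, "rx": 0, "ry": 0, "rz": 0}
    - {"dx": 14.6, "dy": 0, "dz": 0, "rx": 0, "ry": 0, "rz": 0}
    - {"dx": 14.6, "dy": 0, "dz": 0, "rx": 0, "ry": 0, "rz": 0}

```text
time_s: 14.5
ee_pos: [0.565, -0.2384, 0.1619]
tool_rot: [0.5, -0.5, -0.5, -0.5]
force: [0.7, 0.3, -2.3]
finger_gap: 0.406
```

Request:
apply_moves:
  deltas:
    - {"dx": 0.1, "dy": 0, "dz": 0, "rx": 0, "ry": 0, "rz": 0}
    - {"dx": 0.15, "dy": 0, "dz": 0, "rx": 0, "ry": 0, "rz": 0}
    - {"dx": 0.15, "dy": 0, "dz": 0, "rx": 0, "ry": 0, "rz": 0}
    - {"dx": 0.15, "dy": 0, "dz": 0, "rx": 0, "ry": 0, "rz": 0}

```text
time_s: 15.0
ee_pos: [0.5648, -0.2383, 0.1602]
tool_rot: [0.5, -0.5, -0.5, -0.5]
force: [-1.0, -0.6, 0.8]
finger_gap: 0.403
```

```bash
python3 -c "
from h import *
for c in('side',):
    im=robot.read_camera(c);cv2.imwrite(f'pics/{c}8.png',im)
s=robot.read_state();print(s['time_s'],s['force'],s['finger_gap'],s['ee_pos'])
b=cv2.imread('pics/side8.png')[210:330,280:400]
cv2.imwrite('pics/c8.png',cv2.resize(b,(500,500),interpolation=cv2.INTER_CUBIC))
"
```

```text
15.05 [-0.8602 -0.0046 -0.2003] 0.40294927246466916 [ 0.5648 -0.2384  0.1602]
```

View pics/c8.png

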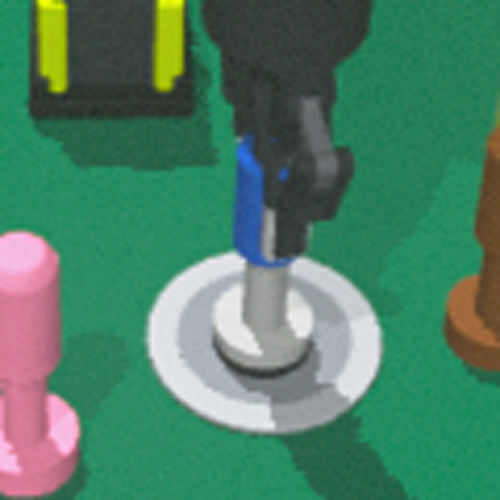

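The foot is on the pad and near its centre, and the weight has come off the wrist. I'll release now.

Request:
apply_moves:
  deltas:
    - {"dx": 0, "dy": 0, "dz": 0, "rx": 0, "ry": 0, "rz": 0}
    - {"dx": 0, "dy": 0, "dz": 0, "rx": 0, "ry": 0, "rz": 0}
    - {"dx": 0, "dy": 0, "dz": 0, "rx": 0, "ry": 0, "rz": 0}
    - {"dx": 0, "dy": 0, "dz": 0, "rx": 0, "ry": 0, "rz": 0}
    - {"dx": 0, "dy": 0, "dz": 0, "rx": 0, "ry": 0, "rz": 0}
    - {"dx": 0, "dy": 0, "dz": 0, "rx": 0, "ry": 0, "rz": 0}
    - {"dx": 0, "dy": 0, "dz": 0, "rx": 0, "ry": 0, "rz": 0}
    - {"dx": 0, "dy": 0, "dz": 0, "rx": 0, "ry": 0, "rz": 0}
  jaw: 0

```text
time_s: 16.05
ee_pos: [0.5647, -0.2383, 0.1599]
tool_rot: [0.5, -0.5, -0.5, -0.5]
force: [0.2, 0.3, -0.7]
finger_gap: 1.003
```

Request:
apply_moves:
  deltas:
    - {"dx": -1, "dy": 0, "dz": 0, "rx": 0, "ry": 0, "rz": 0}
    - {"dx": -3, "dy": 0, "dz": 0, "rx": 0, "ry": 0, "rz": 0}
    - {"dx": -6, "dy": 0, "dz": 0, "rx": 0, "ry": 0, "rz": 0}
    - {"dx": -9, "dy": 0, "dz": 0, "rx": 0, "ry": 0, "rz": 0}
    - {"dx": -12, "dy": 0, "dz": 0, "rx": 0, "ry": 0, "rz": 0}
    - {"dx": -14, "dy": 2, "dz": 0, "rx": 0, "ry": 0, "rz": 0}
    - {"dx": -15, "dy": 5, "dz": 2, "rx": 0, "ry": 0, "rz": 0}
    - {"dx": -15, "dy": 8, "dz": 4, "rx": 0, "ry": 0, "rz": 0}
    - {"dx": -15, "dy": 10, "dz": 6, "rx": 0, "ry": 0, "rz": 0}
    - {"dx": -15, "dy": 10, "dz": 6, "rx": 0, "ry": 0, "rz": 0}

```text
time_s: 17.3
ee_pos: [0.4633, -0.1773, 0.311]
tool_rot: [0.5, -0.5, -0.5, -0.5]
force: [0.5, -0.0, -0.5]
finger_gap: 1.001
```

```bash
python3 -c "
from h import *
for c in('top','side'):
    im=robot.read_camera(c);cv2.imwrite(f'pics/{c}9.png',im)
s=robot.read_state();print(s['time_s'],s['force'],s['finger_gap'],s['ee_pos'])
h=cv2.cvtColor(cv2.imread('pics/side9.png'),cv2.COLOR_BGR2HSV)
m=(h[...,0]>100)&(h[...,0]<125)&(h[...,1]>120)&(h[...,2]>50)
try:
  ce,st,_=blob(m,(344,256));print(ce,st,solve({'side':ce},HANDLE,[.56,-.24]))
except Exception as e: print(e)
a=cv2.imread('pics/top9.png')[100:300,190:490];b=cv2.imread('pics/side9.png')[120:320,230:430]
cv2.imwrite('pics/c9.png',cv2.resize(np.hstack([a,b]),(800,320),interpolation=cv2.INTER_CUBIC))
"
```

```text
17.4 [ 0.825   0.147  -0.1479] 1.0014358475745184 [ 0.4653 -0.1786  0.3108]
[344.7667 256.313 ] [336 240  19  34 540] (array([ 0.5637, -0.2385]), array([0., 0.]))
```

View pics/c9.png

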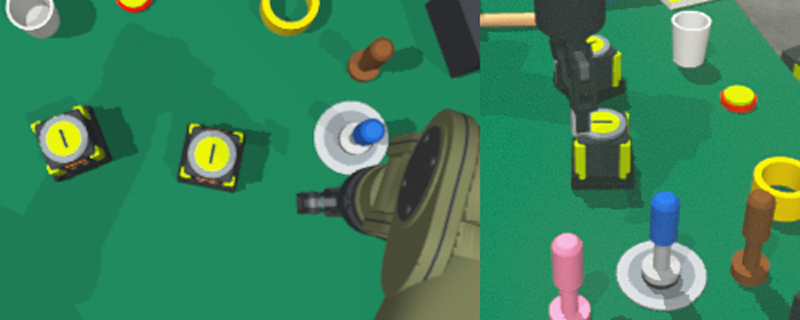

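The tool stands upright on its pad at about (0.564, -0.2385). Both caps show no red, and the arm is clear of everything.

```bash
python3 -c "
from station import robot
print(robot.sign_off())"
```

```text
the job is handed in; nothing more can be done
None
```

The cap is pressed home, the blue tool is back on its pad, and I handed the job in at about 17.4 s; sign-off reports no verdict.

- **Pressing:** I lifted the blue-handled tool and pressed the proud cap squarely down. The red band disappeared. A further push of up to 1.5 mm gave no more travel while the force rose to about 9 N, so the cap was on its stop.
- **Return:** I stood the tool back on the pad, released it and moved the arm clear.
- **Last checks:** The cap still shows no red from above. The tool stands upright at about (0.564, -0.2385), a few mm from the pad's centre. The gripper is open and touching nothing, and I kept clear of the finished instrument.
- **Disagreement:** My first cap estimates from the two cameras differed by about 8 mm in y, because the side view had taken in part of the cap's rim. Re-measuring with the red ring cut that to about 1–2 mm, and I pressed at that position. The two estimates of the pad's centre differed by about 6 mm, and I aimed between them. No other check failed.

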